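# Locate a brush blank on its jig pins and clamp it with fingertip pushes

### The job

Set the wooden brush blank in the clamping jig for drilling, using light fingertip pushes only, without gripping or lifting it: first push it sideways, away from the robot, until it bears on both steel pins on its far side; then push the end of its handle so that it slides along them until its head meets the end pin in front of the clamp; last press the clamp's raised arm down until its pad bears on the blank and holds it. Leave the glue bottle, tape measure, wax tin and pencil around the jig undisturbed.

Things in the scene. Friction and masses are not known exactly. Their poses are not given: they have to be found in the camera images.
- toggle_jig: Clamping jig fixed to the table: pale plywood baseboard with two rests, four low cheek blocks, three steel pins and a lever clamp with red handle. Jig x points away from the robot, y to its left, z up; origin at table level. The frame of all 'jig' mm below. Baseboard x -75..75, y -143..187, top z 18. Clamp uprights at its right end: x -14..14, y -83..-47, top z 94.
- rest_near_clamp (a point): Middle of the cork-faced top (z 33) of the rest nearer the clamp: x -35..35, y 27..62 in the jig. The blank lies flat on the two rests. A cheek block stands at each end of each rest (x 36..44 and x -44..-36, same y), top z 40; the sides of the blank rise above the cheeks, to z 55.
- rest_far_from_clamp (a point): Middle of the cork-faced top (z 33) of the other rest: x -35..35, y 92..127 in the jig; cheek blocks at its ends likewise.
- blank: Olive-wood hair brush blank, 228 x 56 x 22 thick, 100 g, loose and askew on the rests, head to the right under the clamp arm. Origin under its middle; own x along it to the head's end (+114 mm), handle's end at -114. Widths: 56 at x 57, 54 at x 30, 46 at x 10, 38 at x -4, 27 from x -27 to -95; ends rounded. Fully home: origin at jig x 0, y 81, z 33 mm, its x along jig -y.
- blank_head (a point): Point on the blank's centre line where the head is widest: own x +57 mm, mid-thickness. Fully home it is at jig x 0, y 24 mm.
- blank_handle (a point): Point on the blank's centre line in the handle: own x -80 mm, mid-thickness, 34 mm from the handle's end. Fully home it is at jig x 0, y 161 mm.
- pin_head: Side locating pin for the head: upright steel pin 8 mm thick, on the far side of the blank, foot (its origin) at jig (32, 24, 18) mm, top z 51.
- pin_handle: Side locating pin for the handle: the same pin, on the far side of the blank, foot (its origin) at jig (17.3, 161, 18) mm.
- pin_end: End pin: the same pin, foot (its origin) at jig (0, -37, 18) mm, just in front of the clamp's uprights; the head's rounded end stops against it.
- toggle_jig_lever (a joint): Angle of the clamp arm, rad: 0 = arm level (its limit), larger = arm raised and red handle lowered; 0.3 to 0.48 at the start. Pivot along jig x at y -63, z 83; the arm points to +y, the handle to -y. Stiff joint, stays where it is left: about 3 N down on the nut moves it, some 5 N more press the pad on the blank, at about 0.02 rad.
- clamp_nut (a point): Middle of the top of the 16 x 13 mm nut at the end of the clamp arm, the spot to press; turns with the arm. With the arm level: jig (0, 35, 96) mm. The arm behind it is 6 mm wide.
- clamp_pad (a point): Middle of the underside of the clamp's round pad, 17 mm across, 43 mm below the nut's top; turns with the arm. With the arm level: jig (0, 35, 53.5) mm.
- glue_bottle: White glue bottle, 54 mm across, 195 mm tall, standing behind the clamp. Origin under its middle. Not to be disturbed.
- tape_measure: Yellow tape measure, 37 x 69 x 63 mm high, behind the jig. Origin under its middle. Not to be disturbed.
- wax_tin: Round green wax tin, 86 mm across, 30 mm high, behind the jig's left end. Origin under its middle. Not to be disturbed.
- carpenter_pencil: Flat red carpenter's pencil, 174 mm long, 12 mm high, on the table in front of the jig. Origin under its middle. Not to be disturbed.

How it is judged:
On the way, in this order (a step that is already met when the one before it is completed fails the run):
1. the blank bears on both side pins (x of blank_head in the frame of toggle_jig between -0.003 and 0.003 m and x of blank_handle in the frame of toggle_jig between -0.003 and 0.003 m), for 0.2 s.
2. the blank, still along the side pins, is home against the end pin (all of step 1 and y of blank_head in the frame of toggle_jig between 0.021 and 0.027 m), for 0.2 s.
3. the clamp arm is down and its pad presses on the blank (value of joint toggle_jig_lever below 0.035 rad and contact force between toggle_jig_lever and blank above 0.5 N), for 0.2 s.
At the end, for the whole second after the job is handed in: The blank lies flat and at rest with head and handle within 3 mm of bearing on the side pins and its head within 3 mm of bearing on the end pin; the clamp arm is within 0.035 rad of level with its pad pressing on the blank (over 0.5 N) (all of step 2 and all of step 3 and linear speed of blank below 0.01 m/s and angle between blank's own z axis and vertical below 0.05 rad); the robot touches nothing.
It fails at once if the blank is lifted more than 10 mm off its rests or tipped (z of blank in the frame of toggle_jig above 0.0432 m or angle between blank's own z axis and vertical above 0.3 rad).
It fails at once if the blank is pushed hard or gripped (over 25 N from the fingers) (contact force between the fingers and blank above 25 N).
It fails at once if the clamp is pressed with more than 40 N (contact force between the fingers and toggle_jig_lever above 40 N).
It fails at once if a bystander is moved more than 20 mm (distance of any of glue_bottle, tape_measure, wax_tin, carpenter_pencil from where it was at the start of the episode above 0.02 m).
It also fails if it takes over 64 s, if anything falls off the work surface, if the arm or the gripper's body presses on something with over 40 N, if the wrist force passes 120 N, or if a joint passes its speed limit or range.

### The arm

A 7-joint arm with a two-finger parallel gripper is mounted at the origin on a cart in front of the work surface, level with it; the furniture and walls round the work are solid. World frame = base frame: x ahead of the robot, y to its left, z up, the work surface at z = 0. Lengths are in m, angles in rad, forces in N, time in s.
With the tool pointing down it reaches from about 0.425 to 0.875 m from the base axis. Payload 9.9 kg.
Tool frame: the origin (TCP) lies between the finger pads; the fingertips stand 19 mm ahead of it and the grasp point (between the pads) is the TCP; z points along the fingers, y is the line along which they close (so a half turn about z gives the same grasp; the last joint's range is limited). The gripper opens to 85 mm and grips with 20 to 120 N. Pads are 22 mm wide; open, the fingers measure 114 mm over their backs; the gripper's body (76 mm by 85 mm) begins 54 mm behind the grasp point. The pads swing forward as they close: fully open they stand 13 mm farther back than shut.
Start: joints at [-1.433, 0.576, 0.025, 1.437, -0.015, 1.129, -0.057], TCP at [0.148, 0.658, 0.25] pointing down, gripper open.
Joint ranges: [-2.76, 2.76], [-0.34, 2.15], [-1.52, 1.57], [0.19, 2.46], [-1.09, 4.23], [0.17, 1.99], [-2.82, 2.82]. Speed limits (rad/s): [2.22, 2.22, 3.01, 3.01, 3.14, 3.14, 3.14].

### API

Orientations are given as a rotation vector (axis times angle).
In Python, from cell import * gives the robot as it stands.
- The arm moves only by the tool carry_out, never from a script. Its argument "moves" is a list that holds one entry, the list of rows, each a list of 6 numbers: the shift along the tool's x, y, z in mm, then the turn, a rotation vector about the tool's x, y, z in rad. In form: [[[dx, dy, dz, wx, wy, wz], ...]]. A call has 1 to 12 rows; each row is the pose to reach, as a shift and turn from the pose commanded when the call began, along the tool's axes at that moment; what a row does not reach only later rows make up. A row lasts 1/10 s, in which the tool goes at most 50 mm and 8.59 degrees, less where a joint would pass 70% of its speed; a pose out of reach is approached as far as the arm can. A call with a gripper value outside its range is refused whole. "fingers" is the closure, from 0 (fully open) to 1 (shut), set as the call begins (left out, the last holds). The fingers move at their own pace and stop on an object; "squeeze" is the grip in N (left out, the last holds). Time passes only in rows, so rows that repeat a pose let the fingers close. It gives the time, the measured TCP pose, the force, the opening and the grip force at its end, in the units of the state.
- state(): the state, without advancing time (a new reading comes with each control period).
- get_image(name): name is "scene" or "top" or "wrist"; returns a dict with "image" (420x560x3 uint8, blue, green, red), "z_map" (420x560 float32, m along the optical axis (not along the pixel's ray), 0 where there is no reading), "intrinsics" (3x3 intrinsics, pixels), "R" (3x3) and "t" (3): a world point X has camera coordinates R X + t; the wrist camera has in their place "hand_eye" (4x4, takes a point from camera to tool coordinates, whose origin is the TCP and whose axes are the flange's). Camera axes: x right, y down, z forward; pixel columns grow to the right and rows downward; lengths in m; the calibration is good to about 2 mm. A picture is of the moment at which its call begins: read the wrist's pose just before it.
- close_job(): hands the job in; it is judged then, once.
The state is a dict: "time": time; "q": joint angles; "dq": joint speeds; "effort": joint torques, N m; "tool_pos": TCP position; "orientation": TCP orientation; "contact_force": force on the tool from outside, world axes, zero at the start; "moment": the same for the moment, N m; "width": opening from 0.0 (shut) to 1.0 (fully open); "grip_force": force on a finger pad.
Only numpy, scipy, OpenCV 4.12 (cv2) and the standard library are available. Lean on these libraries where they do the work, as an engineer would, in place of code of your own. Each camera call takes 0.05 s, during which the arm holds its last target. There are 200 camera calls.

## Working session

There is one attempt and no reset: what is moved stays moved. The work goes in short steps, Python scripts to look and compute and a tool call to move; the robot and the scene stay as the last step left them, time stands still between calls to the robot, and variables do not carry over. Pictures are saved under pics/ and viewed, at most 10 in all, crops included, and the job is handed in when it is done.

Besides the shell and the picture viewer there is one more tool, called after "Request:" as a command line: name --argument value ..., lists and objects as JSON in quotes. carry_out: Moves the arm, as the interface text tells. Its arguments: {"type":"object","properties":{"moves":{"type":"array","items":{"type":"array","items":{"type":"array","items":{"type":"number"}}}},"fingers":{"type":"number"},"squeeze":{"type":"number"}},"required":["moves"]}

```bash
mkdir -p pics; ls; cat > h.py <<'E'
from cell import *
import numpy as np, cv2
from scipy.spatial.transform import Rotation as Ro
def cloud(c):
    z=c["z_map"];K=c["intrinsics"];v,u=np.mgrid[:z.shape[0],:z.shape[1]]
    P=np.stack([(u-K[0,2])/K[0,0]*z,(v-K[1,2])/K[1,1]*z,z],-1)
    return (P-c["t"])@c["R"], z>0
E
python3 - <<'E'
from h import *
s=state();print({k:np.round(v,3) for k,v in s.items()})
a=get_image("scene");b=get_image("top")
for n,c in(("scene",a),("top",b)):
    cv2.imwrite(f"pics/{n}0.png",c["image"]);np.savez(f"{n}0.npz",**c);print(n,np.round(-c["R"].T@c["t"],3),c["intrinsics"][0,0])
E
```

```text
pics
{'time': np.float64(0.0), 'q': array([-1.433,  0.577,  0.025,  1.438, -0.015,  1.129, -0.056]), 'dq': array([-0.   ,  0.001,  0.   ,  0.   ,  0.001, -0.   , -0.001]), 'effort': array([ 1.0000e-03, -7.6576e+01,  2.2510e+00, -2.8597e+01,  1.5000e-02,
        1.3000e-02, -0.0000e+00]), 'tool_pos': array([0.148, 0.658, 0.249]), 'orientation': array([-3.480e-01, -3.122e+00,  3.000e-03]), 'contact_force': array([ 0.437, -0.144,  1.387]), 'moment': array([ 0.008,  0.015, -0.007]), 'grip_force': np.float64(0.0), 'width': np.float64(1.0)}
scene [0.019 0.423 0.679] 444.64012040272326
top [0.376 0.11  1.108] 536.1496311112194
```

View pics/scene0.png

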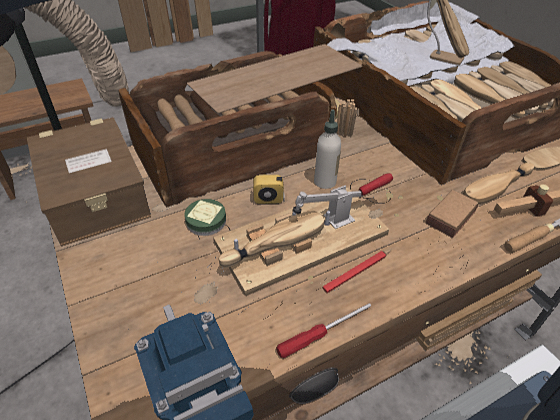

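View pics/top0.png

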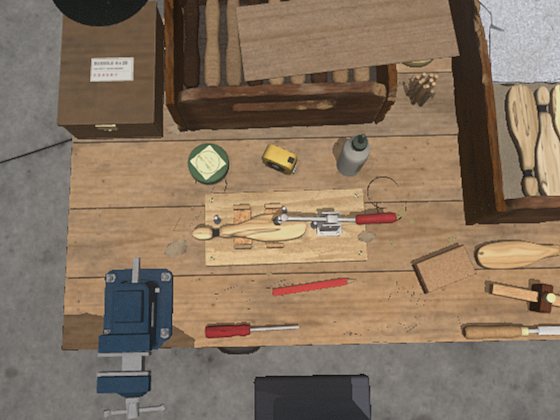

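The top view shows the baseboard at about (205..367, 189..266), the blank from its handle end (192,232) to its head end (306,230), and the clamp nut near (280,216). The red handle is on the right, the pencil in front at (310,287), and the bottle, tape and tin are behind. Next I'll measure the jig.

```bash
python3 - <<'E'
from h import *
for n in("top","scene"):
    c=dict(np.load(f"{n}0.npz"));P,ok=cloud(c)
    if n=="top":
        for u,v in((206,196),(206,263),(366,190),(366,264),(285,250),(192,232),(306,230),(280,213),(300,216),(375,217),(208,162),(280,158),(353,155),(310,287),(273,293),(353,280)): print((u,v),np.round(P[v,u]*1e3,0))
    b=ok&(P[...,2]>.012)&(P[...,2]<.024)&(P[...,0]>.3)&(P[...,0]<.75)&(abs(P[...,1]-.15)<.3)
    m=cv2.morphologyEx(b.astype(np.uint8),cv2.MORPH_OPEN,np.ones((3,3)))
    nl,l,st,_=cv2.connectedComponentsWithStats(m);k=1+st[1:,4].argmax()
    Q=P[l==k];print(n,len(Q),"z",np.median(Q[:,2]));r=cv2.minAreaRect((Q[:,:2]*1e3).astype(np.float32));print(r)
E
```

```text
(206, 196) [612. 248.  16.]
(206, 263) [473. 248.  18.]
(366, 190) [621. -88.  -0.]
(366, 264) [465. -80.   1.]
(285, 250) [496.  87.  16.]
(192, 232) [532. 272.  51.]
(306, 230) [536.  43.  19.]
(280, 213) [570.  95.  33.]
(300, 216) [559.  56.  56.]
(375, 217) [548. -87.  89.]
(208, 162) [680. 242.  35.]
(280, 158) [678.  93.  60.]
(353, 155) [661. -44. 130.]
(310, 287) [420.  38.  10.]
(273, 293) [410. 113.  12.]
(353, 280) [432. -50.  12.]
top 4293 z 0.018335208139800566
((510.701171875, 84.88995361328125), (83.6619644165039, 331.7431945800781), 0.8261630535125732)
scene 4195 z 0.018441490038251074
((527.0390625, 83.3197021484375), (117.13855743408203, 331.8338928222656), 1.0496293306350708)
```

```bash
cat >> h.py <<'E'
def jigfit(P,ok,x0=(.54,.06,0.)):
    "pose of the 150x330 board from points at its top height: maximise inliers vs. outside ring"
    from scipy.optimize import minimize
    b=ok&(P[...,2]>.013)&(P[...,2]<.023)&(P[...,0]>.4)&(P[...,0]<.72)&(P[...,1]>-.15)&(P[...,1]<.32)
    f=ok&(abs(P[...,2])<.006)&(P[...,0]>.4)&(P[...,0]<.72)&(P[...,1]>-.15)&(P[...,1]<.32)
    B,F=P[b][:,:2],P[f][:,:2]
    def d(Q,p):
        c,s=np.cos(p[2]),np.sin(p[2]);q=(Q-p[:2])@np.array([[c,-s],[s,c]])-[0,.022]
        return np.minimum(.075-abs(q[:,0]),.165-abs(q[:,1]))*1e3  # + inside
    cost=lambda p:np.clip(-d(B,p),0,6).sum()+np.clip(d(F,p),0,6).sum()
    best=min((minimize(cost,[x0[0]+i,x0[1],a],method="Nelder-Mead",options=dict(initial_simplex=np.array([x0[0]+i,x0[1],a])+np.vstack([np.zeros(3),np.diag([.01,.01,.03])]),xatol=1e-5)) for i in(-.01,.01) for a in(-.04,0,.04)),key=lambda r:r.fun)
    return best.x,best.fun,len(B),len(F)
def tojig(p,J):
    c,s=np.cos(J[2]),np.sin(J[2]);q=np.array(p,float);q=np.concatenate([(q[...,:2]-J[:2])@np.array([[c,-s],[s,c]]),q[...,2:]],-1);return q
def fromjig(q,J):
    c,s=np.cos(J[2]),np.sin(J[2]);q=np.array(q,float);return np.concatenate([q[...,:2]@np.array([[c,s],[-s,c]])+J[:2],q[...,2:]],-1)
def tool():
    s=state();return Ro.from_rotvec(s["orientation"]),np.array(s["tool_pos"]),s
def step(goal,yawgoal=None):
    "shift in tool axes (mm) and turn (rad) to put TCP at goal with tool z down and tool y at yaw (world, rad from +y)"
    R,p,s=tool();d=R.inv().apply(np.array(goal)-p)*1e3
    w=np.zeros(3)
    if yawgoal is not None:
        T=Ro.from_euler("z",yawgoal)*Ro.from_matrix(np.diag([-1,1,-1.]));w=(R.inv()*T).as_rotvec()
    return np.round(d,1),np.round(w,4)
E
python3 - <<'E'
from h import *
for n in("top","scene"):
    c=dict(np.load(f"{n}0.npz"));P,ok=cloud(c);print(n,jigfit(P,ok))
w=get_image("wrist");H=w["hand_eye"];print(np.round(H,3),w["intrinsics"][0,0])
R,p,s=tool();print(np.round(R.as_matrix(),3))
E
```

```text
top (array([0.54459709, 0.06406358, 0.01418204]), np.float64(1151.0755140514725), 8181, 18131)
scene (array([0.54610311, 0.06171141, 0.01324298]), np.float64(2394.1598063269594), 5680, 13805)
[[ 0.001 -0.958 -0.288  0.073]
 [ 1.     0.001 -0.    -0.   ]
 [ 0.    -0.288  0.958 -0.125]
 [ 0.     0.     0.     1.   ]] 304.36773499765496
[[-0.976  0.22  -0.   ]
 [ 0.22   0.976 -0.001]
 [-0.    -0.001 -1.   ]]
```

```bash
python3 - <<'E'
from h import *
P,ok=cloud(dict(np.load("top0.npz")))
for x0,x1,y0,y1 in((.05,.55,.1,.8),(.4,.6,-.1,.3)):
    m=ok&(P[...,0]>x0)&(P[...,0]<x1)&(P[...,1]>y0)&(P[...,1]<y1);Q=P[m];i=Q[:,2].argsort()[-5:];print(np.round(Q[i],3))
J=np.array([.545,.063,.0138])
print(step([.52,.13,.26],J[2]))
E
```

```text
[[0.545 0.1   0.121]
 [0.546 0.102 0.122]
 [0.543 0.102 0.123]
 [0.542 0.101 0.123]
 [0.546 0.1   0.125]]
[[0.543 0.095 0.129]
 [0.549 0.093 0.13 ]
 [0.537 0.091 0.13 ]
 [0.545 0.095 0.13 ]
 [0.548 0.091 0.131]]
(array([-478.6, -433.5,   -9.8]), array([-1.300e-03, -1.000e-04, -2.355e-01]))
```

Request:
carry_out --moves '[[[-34,-31,-1,0,0,-0.017],[-68,-62,-1,0,0,-0.034],[-102,-93,-2,0,0,-0.05],[-136,-124,-3,0,0,-0.067],[-170,-155,-4,0,0,-0.084],[-204,-186,-4,0,0,-0.1],[-238,-217,-5,0,0,-0.118],[-272,-248,-6,0,0,-0.134],[-306,-279,-6,0,0,-0.15],[-340,-310,-7,0,0,-0.168],[-374,-341,-8,0,0,-0.185],[-408,-372,-9,0,0,-0.2]]]' --fingers 1

```text
time: 1.35
tool_pos: [0.4654, 0.2041, 0.2594]
orientation: [0.033, 3.141, 0.0]
contact_force: [0.1, 1.6, -0.2]
width: 0.0
grip_force: 0.0
```

```bash
python3 - <<'E'
from h import *
print(step([.52,.13,.26],.0138))
E
```

```text
(array([-56.2, -73. ,  -0.6]), array([ 0.0001,  0.    , -0.0348]))
```

Request:
carry_out --moves '[[[-20,-26,0,0,0,-0.012],[-40,-52,0,0,0,-0.024],[-56,-73,-1,0,0,-0.035],[-56,-73,-1,0,0,-0.035],[-56,-73,-1,0,0,-0.035]]]'

```text
time: 1.85
tool_pos: [0.5189, 0.1314, 0.26]
orientation: [0.018, -3.141, -0.0]
contact_force: [-0.4, -0.2, -0.3]
width: 0.0
grip_force: 0.0
```

```bash
cat >> h.py <<'E'
def wrist(name=None):
    R,p,s=tool();c=get_image("wrist");H=c["hand_eye"]
    T=np.eye(4);T[:3,:3]=R.as_matrix();T[:3,3]=p;W=np.linalg.inv(T@H);c["R"],c["t"]=W[:3,:3],W[:3,3]
    if name: cv2.imwrite(f"pics/{name}.png",c["image"]);np.savez(name+".npz",**c)
    return c
E
python3 - <<'E'
from h import *
c=wrist("w1");P,ok=cloud(c)
print(tool()[1],jigfit(P,ok))
b=get_image("top");cv2.imwrite("pics/t1.png",b["image"])
E
```

```text
[0.51855188 0.13223159 0.26008043] (array([0.5446158 , 0.06219152, 0.01568716]), np.float64(4413.621680996929), 20222, 40125)
```

View pics/w1.png

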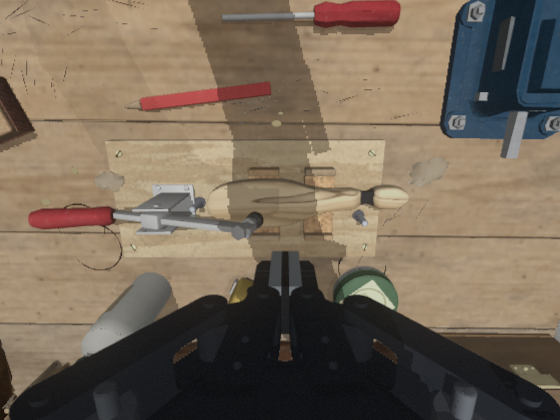

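The wrist view is inverted, with the robot at the top. It shows the blank from its head at (210,195) to its handle end at (408,197), the clamp nut near (245,230), the handle pin at (360,215) and the end pin at (198,203). Next I'll fit the blank in the jig frame.

```bash
cat >> h.py <<'E'
J=np.array([.5448,.0623,.0145])
def blank(c,show=True):
    P,ok=cloud(c);q=tojig(P,J)*1e3
    m=ok&(q[...,2]>44)&(q[...,2]<60)&(abs(q[...,0])<60)&(q[...,1]<240)&(q[...,1]>-30)
    Q=q[m]
    prof=[]
    for y in range(-40,236,8):
        x=Q[abs(Q[:,1]-y)<4]
        if len(x)>8: lo,hi=np.percentile(x[:,0],[2,98]);prof.append((y,lo,hi,np.median(x[:,2]),len(x)))
    prof=np.array(prof)
    if show: print(np.round(prof,1))
    return Q,prof
E
python3 - <<'E'
from h import *
c=dict(np.load("w1.npz"));Q,pr=blank(c)
P,ok=cloud(c);q=tojig(P,J)*1e3
Q2=q[ok&(q[...,2]>60)&(q[...,2]<150)&(abs(q[...,0])<20)&(q[...,1]>-20)&(q[...,1]<60)]
for y in range(-20,60,6):
    x=Q2[abs(Q2[:,1]-y)<3]
    if len(x): print(y,np.round([x[:,0].min(),x[:,0].max(),x[:,2].max(),len(x)],1))
E
```

```text
[[-1.60e+01 -2.01e+01  8.30e+00  5.63e+01  1.22e+02]
 [-8.00e+00 -2.58e+01  9.80e+00  5.68e+01  2.25e+02]
 [ 0.00e+00 -2.87e+01  1.06e+01  5.70e+01  2.60e+02]
 [ 8.00e+00 -3.06e+01  1.14e+01  5.71e+01  2.75e+02]
 [ 1.60e+01 -3.17e+01  1.20e+01  5.71e+01  2.96e+02]
 [ 2.40e+01 -3.27e+01  3.28e+01  5.70e+01  2.83e+02]
 [ 3.20e+01 -3.33e+01  8.00e-01  5.70e+01  2.34e+02]
 [ 4.00e+01 -3.37e+01  1.91e+01  5.70e+01  2.59e+02]
 [ 4.80e+01 -3.37e+01  1.83e+01  5.69e+01  3.47e+02]
 [ 5.60e+01 -3.36e+01  1.89e+01  5.70e+01  3.33e+02]
 [ 6.40e+01 -3.33e+01  1.73e+01  5.70e+01  3.28e+02]
 [ 7.20e+01 -3.24e+01  1.59e+01  5.69e+01  3.13e+02]
 [ 8.00e+01 -3.06e+01  1.41e+01  5.69e+01  3.13e+02]
 [ 8.80e+01 -2.84e+01  1.10e+01  5.68e+01  2.62e+02]
 [ 9.60e+01 -2.63e+01  8.50e+00  5.68e+01  2.24e+02]
 [ 1.04e+02 -2.45e+01  5.20e+00  5.65e+01  1.98e+02]
 [ 1.12e+02 -2.31e+01  3.00e+00  5.62e+01  1.74e+02]
 [ 1.20e+02 -2.27e+01  5.00e-01  5.61e+01  1.66e+02]
 [ 1.28e+02 -2.28e+01 -2.00e-01  5.59e+01  1.60e+02]
 [ 1.36e+02 -2.30e+01 -4.00e-01  5.61e+01  1.60e+02]
 [ 1.44e+02 -2.29e+01 -1.70e+00  5.55e+01  1.41e+02]
 [ 1.52e+02 -2.16e+01 -3.50e+00  5.17e+01  9.90e+01]
 [ 1.60e+02 -1.95e+01  1.93e+01  4.85e+01  1.32e+02]
 [ 1.68e+02 -2.29e+01 -3.50e+00  5.07e+01  1.48e+02]
 [ 1.76e+02 -2.51e+01 -2.10e+00  5.54e+01  1.75e+02]
 [ 1.84e+02 -2.60e+01 -1.80e+00  5.61e+01  1.73e+02]
 [ 1.92e+02 -2.58e+01 -1.60e+00  5.60e+01  1.62e+02]
 [ 2.00e+02 -2.47e+01 -4.00e+00  5.54e+01  1.19e+02]
 [ 2.08e+02 -1.93e+01 -7.50e+00  5.47e+01  2.60e+01]]
-20 [ -3.5   2.2 109.   32. ]
-14 [ -3.7   2.8 111.3  60. ]
-8 [ -3.6   2.  113.2  58. ]
-2 [ -3.5   2.4 115.1  67. ]
4 [ -3.6   2.5 116.9  65. ]
10 [ -3.7   2.2 118.9  67. ]
16 [ -3.8   2.4 121.3  66. ]
22 [ -6.1   5.5 128.5  85. ]
28 [ -7.6   6.3 130.6 130. ]
34 [ -8.5   3.6 130.4 148. ]
40 [ -9.2   6.4 125.6 139. ]
46 [-7.2  5.  97.9 43. ]
```

```bash
python3 - <<'E'
from h import *
print(step(fromjig([-.058,.115,.15],J),J[2]),step(fromjig([-.058,.115,.063],J),J[2]))
E
```

```text
(array([ 32.5,  44.2, 110.2]), array([ 0.0004, -0.0007, -0.0001])) (array([ 32.5,  44.2, 197.2]), array([ 0.0004, -0.0007, -0.0001]))
```

Request:
carry_out --moves '[[[16,22,25,0,0,0],[32,44,60,0,0,0],[32,44,95,0,0,0],[32,44,130,0,0,0],[32,44,160,0,0,0],[32,44,180,0,0,0],[32,44,192,0,0,0],[32,44,197,0,0,0],[32,44,197,0,0,0],[32,44,197,0,0,0]]]'

```text
time: 2.95
tool_pos: [0.4869, 0.1755, 0.0641]
orientation: [-0.021, 3.14, 0.001]
contact_force: [-0.6, -0.3, -0.2]
width: -0.002
grip_force: 0.0
```

```bash
python3 - <<'E'
from h import *
R,p,s=tool();print(np.round(tojig(p,J)*1e3,1),np.round(s["contact_force"],2),step(fromjig([-.034,.115,.063],J),J[2]))
c=wrist("w2");blank(c)
E
```

```text
[-56.2 114.1  64.1] [-0.56 -0.3  -0.22] (array([-22.2,   1. ,   1.2]), array([ 0.0005,  0.0012, -0.0011]))
[[-16.  -20.4   4.2  56.4 280. ]
 [ -8.  -26.2   1.   56.9 670. ]
 [  0.  -29.3  -3.7  57.  747. ]
 [  8.  -31.   -8.3  56.8 740. ]
 [ 16.  -32.2 -12.7  56.8 662. ]
 [ 24.  -33.1 -17.1  56.5 592. ]
 [ 32.  -33.8 -21.2  56.3 498. ]
 [ 40.  -34.2 -26.1  55.1 407. ]
 [ 48.  -34.3 -30.   52.8 288. ]
 [ 56.  -34.3  -5.9  52.1 223. ]
 [ 64.  -33.8 -10.3  57.2 144. ]
 [112.  -21.4  -6.2  56.5 240. ]
 [120.  -18.8  -6.3  56.5  30. ]
 [160.  -13.2  -6.6  48.8  17. ]
 [168.  -11.5  -4.5  50.8 155. ]
 [176.  -14.5  -2.3  54.1  34. ]
 [184.  -26.7 -24.9  47.4 118. ]
 [192.  -26.5 -22.8  51.3 248. ]
 [200.  -25.3 -18.1  52.9 255. ]
 [208.  -21.2 -14.1  53.9  56. ]]
```

View pics/w2.png

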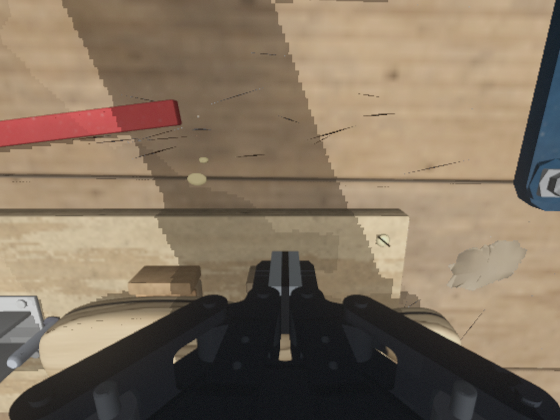

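The closed tips are at about (287,275) beside the handle, over the near cheek, and touch nothing. I'll push gently away from the robot.

Request:
carry_out --moves '[[[-5,0,1,0,0,0],[-10,0,1,0,0,0],[-14,0,1,0,0,0],[-17,0,1,0,0,0],[-19,0,1,0,0,0],[-21,0,1,0,0,0],[-22.5,0,1,0,0,0],[-24,0,1,0,0,0],[-24,0,1,0,0,0],[-24,0,1,0,0,0]]]'

```text
time: 4.0
tool_pos: [0.5106, 0.1755, 0.0623]
orientation: [-0.021, 3.141, 0.0]
contact_force: [-0.7, 0.8, 0.8]
width: 0.002
grip_force: 0.0
```

```bash
python3 - <<'E'
from h import *
R,p,s=tool();print(np.round(tojig(p,J)*1e3,1),np.round(s["contact_force"],2))
for n in("top","scene"):
    c=get_image(n);blank(c)
E
```

```text
[-32.6 113.7  62.3] [-0.72  0.77  0.85]
[[-16.  -19.1   2.1  53.8  24. ]
 [ -8.  -25.9  13.7  55.2  63. ]
 [  0.  -28.4  16.3  55.4  71. ]
 [  8.  -29.8  18.7  55.3  80. ]
 [ 16.  -30.8  18.9  55.3  82. ]
 [ 24.  -32.1  33.3  54.8  91. ]
 [ 32.  -31.8  31.4  54.7  82. ]
 [ 40.  -24.7  22.9  55.4  55. ]
 [ 48.  -10.8  21.   54.8  42. ]
 [ 56.    7.   21.   54.7  21. ]]
[[-16.  -21.2   8.5  54.9  33. ]
 [ -8.  -26.1  15.7  55.2  65. ]
 [  0.  -29.3  15.4  55.5  75. ]
 [  8.  -30.5  18.4  55.1  86. ]
 [ 16.  -30.9  15.1  55.4  79. ]
 [ 24.  -31.5  10.1  55.2  77. ]
 [ 32.  -31.5   4.8  55.   69. ]
 [ 40.  -32.   -0.5  55.6  62. ]
 [ 48.  -31.8  -4.9  54.8  56. ]
 [ 56.  -30.8  10.8  55.3  57. ]
 [ 64.  -31.2  -8.8  54.4  42. ]
 [ 72.  -29.7 -14.2  54.3  36. ]
 [ 80.  -28.  -14.   54.   35. ]
 [ 88.  -25.4 -19.6  51.5  18. ]
 [104.  -42.8 -37.3  54.9  11. ]
 [112.  -42.8 -39.7  53.   18. ]
 [120.  -43.5 -14.1  52.5  27. ]
 [128.  -37.3 -12.3  52.1  26. ]
 [136.  -16.7   1.7  53.8  38. ]
 [144.  -16.5   5.   53.7  53. ]
 [152.  -13.7   4.1  49.2  45. ]
 [160.  -11.5  19.9  47.1  45. ]
 [168.  -13.8   8.8  49.7  27. ]
 [176.  -16.3   5.4  53.8  51. ]
 [184.  -17.1   6.4  54.3  57. ]
 [192.  -16.6   6.9  54.5  58. ]
 [200.  -14.6   4.   53.4  50. ]
 [208.   -9.4   0.5  51.3  17. ]]
```

Request:
carry_out --moves '[[[-1,0,0,0,0,0],[-2,0,0,0,0,0],[-3,0,0,0,0,0],[-3.5,0,0,0,0,0],[-4,0,0,0,0,0],[-4.5,0,0,0,0,0],[-5,0,0,0,0,0],[-5,0,0,0,0,0]]]'

```text
time: 4.9
tool_pos: [0.5155, 0.1754, 0.0622]
orientation: [0.02, -3.141, 0.0]
contact_force: [-1.7, -0.7, -1.1]
width: -0.001
grip_force: 0.7
```

```bash
python3 - <<'E'
from h import *
R,p,s=tool();print(np.round(tojig(p,J)*1e3,1),np.round(s["contact_force"],2))
c=get_image("scene");blank(c)
E
```

```text
[-27.6 113.5  62.2] [-1.71 -0.75 -1.06]
[[-16.  -14.3  14.2  54.7  30. ]
 [ -8.  -21.3  17.2  55.4  65. ]
 [  0.  -23.5  21.3  55.1  74. ]
 [  8.  -25.4  22.2  55.3  81. ]
 [ 16.  -25.9  20.6  55.5  81. ]
 [ 24.  -26.8  16.8  55.   76. ]
 [ 32.  -27.3  10.8  55.6  67. ]
 [ 40.  -27.1   5.5  55.   66. ]
 [ 48.  -26.9  15.9  54.9  51. ]
 [ 56.  -25.8  16.2  55.1  61. ]
 [ 64.  -26.1  -4.   54.6  39. ]
 [ 72.  -25.5 -10.6  54.1  38. ]
 [ 80.  -22.5  -8.7  55.1  37. ]
 [ 88.  -20.  -13.8  51.8  19. ]
 [104.  -37.6 -32.7  55.3   9. ]
 [112.  -38.6 -35.5  53.8  20. ]
 [120.  -37.5 -10.1  53.   25. ]
 [128.  -33.5  -6.2  52.7  27. ]
 [136.  -12.3   9.6  53.7  43. ]
 [144.  -11.7   9.6  53.4  50. ]
 [152.   -9.6   8.9  49.9  42. ]
 [160.   -6.5  20.1  47.1  45. ]
 [168.  -10.1  10.4  49.9  32. ]
 [176.  -12.6   9.2  54.2  51. ]
 [184.  -12.8   9.6  54.6  55. ]
 [192.  -12.6   9.5  54.4  56. ]
 [200.  -10.   10.   53.   49. ]
 [208.   -5.7   3.   50.1  12. ]]
```

Request:
carry_out --moves '[[[-0.5,0,0,0,0,0],[-1,0,0,0,0,0],[-1,0,0,0,0,0],[-1,0,0,0,0,0]]]'

```text
time: 5.35
tool_pos: [0.5159, 0.1755, 0.0622]
orientation: [0.021, -3.14, 0.0]
contact_force: [-5.2, -1.2, 1.0]
width: 0.0
grip_force: 2.4
```

```bash
python3 - <<'E'
from h import *
R,p,s=tool();print(np.round(tojig(p,J)*1e3,1),np.round(s["contact_force"],2))
c=get_image("scene");_,q=blank(c,0);print(np.round(q[[5,6,7,-5,-4,-3],:3],1))
E
```

```text
[-27.3 113.6  62.2] [-5.19 -1.2   1.01]
[[ 24.  -26.4  16.1]
 [ 32.  -26.7  11.6]
 [ 40.  -27.    5. ]
 [176.  -12.3  10.1]
 [184.  -12.9  11.1]
 [192.  -12.6  10.3]]
```

Request:
carry_out --moves '[[[6,0,0,0,0,0],[16,0,0,0,0,0],[20,0,-25,0,0,0],[20,0,-60,0,0,0],[10,35,-65,0,0,0],[-5,75,-65,0,0,0],[-27,110,-65,0,0,0],[-27,124,-50,0,0,0],[-27,124,-20,0,0,0],[-27,124,0,0,0,0],[-27,124,5,0,0,0],[-27,124,5,0,0,0]]]'

```text
time: 6.6
tool_pos: [0.5412, 0.2994, 0.0567]
orientation: [0.02, -3.14, 0.001]
contact_force: [1.1, 0.4, 1.1]
width: -0.002
grip_force: 0.0
```

```bash
python3 - <<'E'
from h import *
R,p,s=tool();print(np.round(tojig(p,J)*1e3,1),np.round(s["contact_force"],2),step(fromjig([0,.23,.058],J),J[2]))
for n in("scene","top"): c=get_image(n);blank(c)
cv2.imwrite("pics/s3.png",get_image("scene")["image"][170:310,180:420].repeat(3,0).repeat(3,1))
E
```

```text
[-2.000e-01  2.372e+02  5.670e+01] [1.13 0.44 1.11] (array([-0.2, -7.2, -1.3]), array([-0.0009, -0.0011, -0.0015]))
[[-16.  -17.2  14.6  54.9  33. ]
 [ -8.  -21.   18.1  55.3  64. ]
 [  0.  -23.8  22.4  55.6  74. ]
 [  8.  -24.6  24.4  55.3  85. ]
 [ 16.  -25.7  19.8  55.2  75. ]
 [ 24.  -26.1  27.8  55.3  86. ]
 [ 32.  -27.2  25.1  55.4  93. ]
 [ 40.  -26.7  23.8  55.3  92. ]
 [ 48.  -26.5  25.1  55.5  93. ]
 [ 56.  -26.4  24.6  55.3  95. ]
 [ 64.  -25.2  24.3  55.   91. ]
 [ 72.  -23.9  22.4  55.4  86. ]
 [ 80.  -21.9  21.1  55.4  85. ]
 [ 88.  -19.5  18.7  55.1  75. ]
 [ 96.  -17.4  16.6  55.   72. ]
 [104.  -15.2  14.   54.9  59. ]
 [112.  -14.1  13.2  54.4  58. ]
 [120.  -12.3  10.8  54.4  55. ]
 [128.  -11.9   9.   54.9  49. ]
 [136.  -12.3  10.2  54.1  52. ]
 [144.  -12.1   9.5  53.2  54. ]
 [152.  -10.2   8.   49.4  43. ]
 [160.   -7.8  19.5  47.2  43. ]
 [168.   -9.7  16.8  49.6  32. ]
 [176.  -12.5   9.1  54.1  53. ]
 [184.  -13.   10.2  53.9  57. ]
 [192.  -12.4   9.6  54.   56. ]
 [200.  -10.4   8.9  53.1  55. ]
 [208.   -7.    2.   50.1  12. ]
 [224.   -6.4  -3.8  53.   
[... 264 characters left out ...]
 79. ]
 [ 40.  -27.5  25.9  55.1  78. ]
 [ 48.  -27.5  26.7  55.  101. ]
 [ 56.  -26.4  26.9  55.1 112. ]
 [ 64.  -25.4  24.6  54.9 107. ]
 [ 72.  -24.7  25.6  54.8 100. ]
 [ 80.  -22.5  21.9  55.5  97. ]
 [ 88.  -20.8  20.   55.5  85. ]
 [ 96.  -17.8  17.3  55.6  72. ]
 [104.  -15.9  15.6  54.6  66. ]
 [112.  -14.2  12.4  54.4  57. ]
 [120.  -36.5  11.1  53.6  54. ]
 [128.  -12.5  11.4  53.8  49. ]
 [136.  -12.2   9.8  54.1  48. ]
 [144.  -12.    9.7  54.3  45. ]
 [152.  -11.2   8.   50.8  38. ]
 [160.   -8.7  18.7  46.9  33. ]
 [168.   -9.4  17.4  49.1  41. ]
 [176.  -12.2   9.5  53.6  46. ]
 [184.  -12.8  11.1  55.1  51. ]
 [192.  -13.4  -1.5  53.7  27. ]
 [200.  -12.   -3.4  53.7  19. ]]
```

View pics/s3.png

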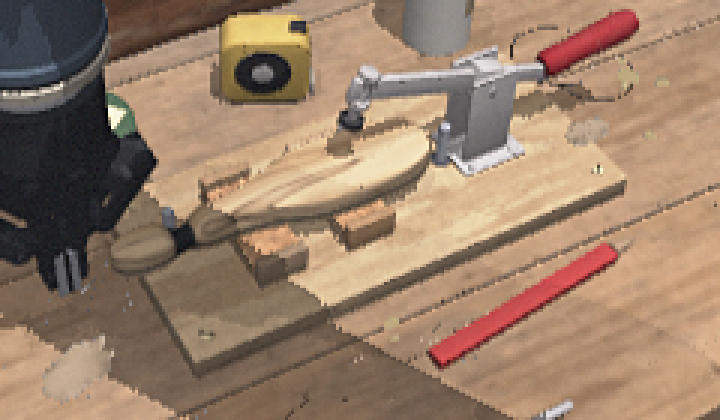

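The blank lies straight along both side pins, and the finger tips (65,270 in the crop) stand just past the handle end. I'll push along −y.

Request:
carry_out --moves '[[[0,-6,0,0,0,0],[0,-11,0,0,0,0],[0,-14,0,0,0,0],[0,-16,0,0,0,0],[0,-18,0,0,0,0],[0,-20,0,0,0,0],[0,-22,0,0,0,0],[0,-24,0,0,0,0],[0,-26,0,0,0,0],[0,-26,0,0,0,0],[0,-26,0,0,0,0]]]'

```text
time: 7.85
tool_pos: [0.5421, 0.2735, 0.0572]
orientation: [0.02, -3.141, 0.001]
contact_force: [0.2, -0.3, 0.2]
width: -0.002
grip_force: 0.0
```

```bash
cat >> h.py <<'E'
def chk():
    R,p,s=tool();print(np.round(tojig(p,J)*1e3,1),np.round(s["contact_force"],2),s["time"])
    for n in("scene","top"):
        Q,q=blank(get_image(n),0);Q=Q[(abs(Q[:,0])<12)&(Q[:,1]<215)]
        print(n,"head end",np.round(np.percentile(Q[:,1],1),1));print(np.round(q[(q[:,0]<60)|(q[:,0]>136),:3].T,0))
E
python3 -c "from h import *;chk()"
```

```text
[  0.4 211.3  57.2] [ 0.2  -0.33  0.19] 7.85
scene head end -25.5
[[-24. -16.  -8.   0.   8.  16.  24.  32.  40.  48.  56. 144. 152. 160.
  168. 176. 184. 192. 200. 208. 216. 224.]
 [-19. -22. -24. -26. -27. -27. -27. -27. -26. -27. -26. -10.  -8. -11.
  -13. -14. -12. -10.  -6. -10. -10.  -6.]
 [ 18.  20.  22.  23.  25.  18.  28.  24.  25.  24.  25.   8.   5.  21.
   10.  11.  10.   7.  -4.  -7.  -4.  10.]]
top head end -25.6
[[-24. -16.  -8.   0.   8.  16.  24.  32.  40.  48.  56. 144. 152. 160.
  168. 176.]
 [-17. -22. -25. -26. -27. -27. -28. -28. -28. -27. -26. -11.  -7. -11.
  -13. -13.]
 [ 15.  19.  22.  22.  25.  25.  33.  31.  26.  26.  24.   7.   5.   6.
   -3.  -5.]]
```

Request:
carry_out --moves '[[[0,-1,0,0,0,0],[0,-2,0,0,0,0],[0,-3,0,0,0,0],[0,-4,0,0,0,0],[0,-4,0,0,0,0],[0,-4,0,0,0,0]]]'

```text
time: 8.55
tool_pos: [0.5422, 0.271, 0.0574]
orientation: [-0.022, 3.141, 0.002]
contact_force: [0.1, 5.6, -1.4]
width: 0.001
grip_force: 2.7
```

```bash
sed -i 's/>-30)/>-33.5)/' h.py; python3 -c "from h import *;chk()"
```

```text
[  0.5 208.7  57.4] [ 0.14  5.57 -1.4 ] 8.55
scene head end -27.8
[[-32. -24. -16.  -8.   0.   8.  16.  24.  32.  40.  48.  56. 144. 152.
  160. 168. 176. 184. 192. 200. 208. 216. 224.]
 [-14. -20. -23. -25. -26. -27. -27. -28. -27. -27. -26. -25.  -9. -10.
  -13. -13. -13. -12.  -9. -10. -11. -10.  -5.]
 [ 10.  17.  21.  23.  23.  25.  20.  28.  24.  25.  25.  24.   6.   6.
   20.  11.  10.  11.   5.  -4.  -7.  -4.   9.]]
top head end -29.2
[[-32. -24. -16.  -8.   0.   8.  16.  24.  32.  40.  48.  56. 144. 152.
  160. 168.]
 [ -8. -19. -23. -25. -26. -27. -28. -28. -28. -27. -27. -26. -11.  -8.
  -12. -13.]
 [  2.  16.  20.  22.  23.  25.  26.  33.  31.  26.  25.  24.   7.   6.
   -1.  -3.]]
```

Request:
carry_out --moves '[[[0,6,0,0,0,0],[0,15,-5,0,0,0],[0,20,-45,0,0,0],[0,20,-90,0,0,0],[0,0,-130,0,0,0],[10,-35,-160,0,0,0],[20,-70,-190,0,0,0],[25,-100,-203,0,0,0],[25,-130,-203,0,0,0],[25,-138,-203,0,0,0],[25,-138,-203,0,0,0],[25,-138,-203,0,0,0]]]'

```text
time: 9.85
tool_pos: [0.519, 0.1329, 0.2602]
orientation: [0.022, -3.141, -0.001]
contact_force: [0.1, 0.4, 0.1]
width: 0.0
grip_force: 0.0
```

```bash
python3 - <<'E'
from h import *
R,p,s=tool();print(np.round(tojig(p,J)*1e3,1))
c=wrist("w4");_,q1=blank(c,0);_,q0=blank(dict(np.load("w1.npz")),0)
from scipy.interpolate import interp1d
own=np.array([-27,-4,10,30]);wd=np.array([27,38,46,54])
for n,q in(("before",q0),("now",q1)):
    k=(q[:,0]>55)&(q[:,0]<115);w=q[k,2]-q[k,1];print(n,np.round(np.c_[q[k,0],q[k,1:3],w,np.interp(w,wd,own)+q[k,0]],1))
print(np.round(q1[q1[:,0]>120,:4],1)); print(jigfit(*cloud(c)))
P,ok=cloud(c);q=tojig(P,J)*1e3
N=q[ok&(q[...,2]>122)&(abs(q[...,0])<20)&(abs(q[...,1]-35)<20)];print("nut",len(N),N.min(0),N.max(0),np.median(N,0))
E
```

```text
[-24.8  71.  260.2]
before [[ 56.  -33.6  18.9  52.5  82.2]
 [ 64.  -33.3  17.3  50.6  85.4]
 [ 72.  -32.4  15.9  48.3  87.7]
 [ 80.  -30.6  14.1  44.7  87.7]
 [ 88.  -28.4  11.   39.4  86.4]
 [ 96.  -26.3   8.5  34.8  85.3]
 [104.  -24.5   5.2  29.8  82.8]
 [112.  -23.1   3.   26.1  85. ]]
now [[ 56.  -25.9  23.3  49.2  74.1]
 [ 64.  -23.7  21.8  45.5  73.1]
 [ 72.  -21.6  18.9  40.4  72.2]
 [ 80.  -19.   16.3  35.3  70.4]
 [ 88.  -16.8  14.3  31.   69.4]
 [ 96.  -14.9  12.4  27.4  69.7]
 [104.  -13.6  10.2  23.8  77. ]
 [112.  -13.1  10.3  23.4  85. ]]
[[128.  -12.7   9.1  55.9]
 [136.  -12.    7.7  53.3]
 [144.   -8.7   6.1  48.8]
 [152.   -9.7   6.9  49. ]
 [160.  -12.8  18.9  53.8]
 [168.  -13.6  10.1  56. ]
 [176.  -13.5  10.   56.1]
 [184.  -12.4   9.1  55.8]
 [192.   -9.2   6.5  55. ]]
(array([0.5445823 , 0.06193412, 0.01501557]), np.float64(4517.89954886843), 20376, 40328)
nut 1573 [-19.99454937  19.9680953  122.35722356] [  6.66866422  46.66806058 322.31210789] [-17.00818943  36.71473201 302.54685589]
```

View pics/w4.png

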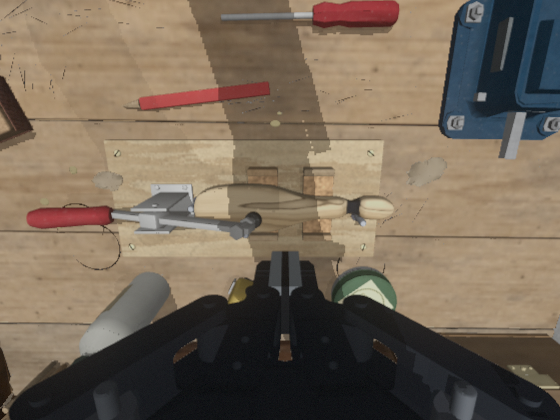

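The head end now meets the end pin at about (196,200), the blank lies straight along both side pins, and the raised nut is near (243,230). Next I'll press the nut down.

Request:
carry_out --moves '[[[-8,-13,20,0,0,0],[-16,-26,50,0,0,0],[-24,-38,75,0,0,0],[-24,-38,90,0,0,0],[-24,-38,97,0,0,0],[-24,-38,102,0,0,0],[-24,-38,107,0,0,0],[-24,-38,112,0,0,0],[-24,-38,117,0,0,0],[-24,-38,121,0,0,0],[-24,-38,125,0,0,0],[-24,-38,125,0,0,0]]]'

```text
time: 11.1
tool_pos: [0.5436, 0.094, 0.135]
orientation: [-0.021, 3.141, -0.0]
contact_force: [1.0, -0.1, 0.9]
width: -0.001
grip_force: 0.4
```

```bash
python3 -c "from h import *;chk()"
```

```text
[ -0.7  31.7 135. ] [ 0.97 -0.12  0.86] 11.1
scene head end -28.0
[[-32. -24. -16.  -8.   0.   8.  16.  24.  32.  40.  48.  56. 144. 152.
  160. 168. 176. 184. 192.]
 [-14. -20. -23. -25. -26. -27. -27. -28. -27. -27. -26. -26.  -8.  -8.
  -13. -14. -13. -12.  -9.]
 [ 10.  16.  20.  21.  22.  25.  20.  23.  21.  26.  24.  24.   5.   8.
   20.  10.  11.  10.   6.]]
top head end 85.2
[[144. 152. 160. 168. 176. 184. 192.]
 [-10.  -9. -11. -13. -13. -12.  -9.]
 [  7.   6.  19.  17.  11.  11.   7.]]
```

Request:
carry_out --moves '[[[0,0,3,0,0,0],[0,0,6,0,0,0],[0,0,9,0,0,0],[0,0,12,0,0,0],[0,0,14,0,0,0],[0,0,16,0,0,0],[0,0,17,0,0,0],[0,0,17,0,0,0],[0,0,17,0,0,0]]]'

```text
time: 12.1
tool_pos: [0.5433, 0.0933, 0.1181]
orientation: [0.02, -3.141, 0.001]
contact_force: [-0.4, 0.8, 0.2]
width: -0.001
grip_force: 0.1
```

```bash
python3 -c "
from h import *
R,p,s=tool();print(np.round(tojig(p,J)*1e3,1),np.round(s['contact_force'],2))
cv2.imwrite('pics/s5.png',get_image('scene')['image'][150:290,180:420].repeat(3,0).repeat(3,1))"
```

```text
[ -1.1  31.1 118.1] [-0.37  0.81  0.19]
```

View pics/s5.png

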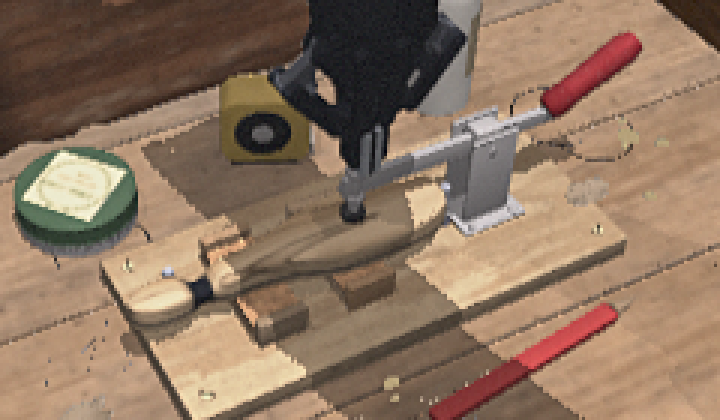

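The arm is nearly level, with the tips on the nut and the pad (350,210 in the crop) about touching the blank. I'll press the last millimetres slowly.

Request:
carry_out --moves '[[[0,0,0.5,0,0,0],[0,0,1,0,0,0],[0,0,1.5,0,0,0],[0,0,1.5,0,0,0],[0,0,1.5,0,0,0]]]'

```text
time: 12.65
tool_pos: [0.5433, 0.0936, 0.1171]
orientation: [0.02, -3.141, 0.001]
contact_force: [-3.1, -2.1, 7.3]
width: -0.001
grip_force: 3.5
```

Request:
carry_out --moves '[[[0,0,0.5,0,0,0],[0,0,1,0,0,0],[0,0,1,0,0,0],[0,0,1,0,0,0]]]'

```text
time: 13.05
tool_pos: [0.5433, 0.0935, 0.1169]
orientation: [-0.02, 3.141, -0.0]
contact_force: [-5.6, -1.6, 18.0]
width: -0.003
grip_force: 8.9
```

Request:
carry_out --moves '[[[0,0,-1,0,0,0],[0,0,-4,0,0,0],[0,0,-15,0,0,0],[0,0,-45,0,0,0],[0,10,-90,0,0,0],[10,25,-125,0,0,0],[25,38,-143,0,0,0],[25,38,-143,0,0,0],[25,38,-143,0,0,0]]]'

```text
time: 13.95
tool_pos: [0.5181, 0.1317, 0.2593]
orientation: [-0.022, 3.14, 0.0]
contact_force: [-0.2, 0.5, -0.3]
width: -0.001
grip_force: 0.0
```

```bash
python3 - <<'E'
from h import *
chk()
c=wrist("w6");P,ok=cloud(c);q=tojig(P,J)*1e3
_,b=blank(c,0);print(np.round(b[:,:4].T,0))
for y in range(-50,46,8):
    x=q[ok&(q[...,2]>75)&(q[...,2]<150)&(abs(q[...,0])<15)&(abs(q[...,1]-y)<3)]
    if len(x): print(y,np.round([np.median(x[:,0]),x[:,2].max()],1))
E
```

```text
[-25.7  69.7 259.3] [-0.16  0.5  -0.29] 13.95
scene head end -28.5
[[-32. -24. -16.  -8.   0.   8.  16.  24.  32.  40.  48.  56. 144. 152.
  160. 168. 176. 184. 192.]
 [-12. -19. -23. -25. -26. -27. -28. -28. -28. -26. -27. -26.  -9.  -9.
  -12. -13. -12. -12.  -8.]
 [  9.  16.  15.  16.  14.  15.  15.   8.  26.  26.  25.  24.   6.   6.
   20.  10.  10.   9.   7.]]
top head end 167.2
[[168. 176. 184. 192.]
 [-13. -13. -13.  -9.]
 [  5.  11.  11.   7.]]
[[-32. -24. -16.  -8.   0.   8.  16.  24.  32.  40.  48.  56.  64.  72.
   80.  88.  96. 104. 112. 120. 128. 136. 144. 152. 160. 168. 176. 184.
  192.]
 [-13. -21. -24. -26. -27. -27. -28. -28. -28. -27. -27. -26. -24. -22.
  -19. -17. -15. -14. -13. -13. -13. -12.  -9. -10. -13. -14. -14. -13.
   -9.]
 [  4.  17.  20.  22.  23.  25.  25.  33.  26.  25.  24.  24.  22.  19.
   16.  14.  12.  11.   9.  10.  10.   8.   6.   7.  19.  11.  11.   9.
    6.]
 [ 56.  57.  57.  57.  57.  57.  57.  57.  57.  57.  57.  57.  57.  57.
   57.  56.  56.  56.  56.  56.  56.  54.  49.  49.  54.  56.  56.  56.
   55.]]
-50 [-2.6 97.3]
-42 [-2.4 94.5]
-34 [-2.5 94.7]
-26 [-2.5 94.7]
-18 [-2.3 94.8]
-10 [-2.7 95. ]
-2 [-2.4 95.1]
6 [-2.3 95. ]
14 [-2.5 95.1]
22 [-2.6 95.6]
30 [ -3. 101.]
38 [ -3.2 101.2]
```

View pics/w6.png

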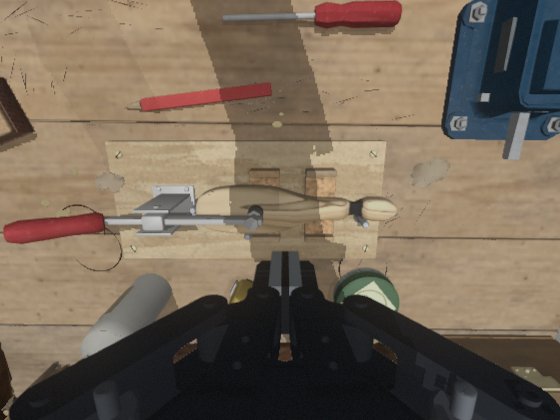

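The clamp arm is level (95 mm along its length, slope about 0.01 rad). The pad is down on the head at (255,215), the blank is against all three pins, and the bystanders are where they were. I'm handing in.

```bash
python3 -c "
from cell import *
print(close_job())"
```

```text
the job is handed in; nothing more can be done
None
```

The job is handed in, though no verdict came back: by my last measurements the blank bears on both side pins and the end pin, the clamp arm is level after an 18 N press, and nothing around the jig looks disturbed.

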